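# Load the sample carrier with the vials that have a cup

## Task

Load the round grey sample carrier on the clean bench: of the six capped vials standing at the front left of the bench, put each one whose cap has the colour of one of the carrier's cups (red, black, white, blue) upright into that cup. The yellow- and the green-capped vial do not belong in it: leave them standing where they are. Let go of everything at the end.

Things in the scene. Friction and masses are not known exactly. Their poses are not given: they have to be found in the camera images.
- vial_red: glass vial with a red screw cap, 24 mm diameter, 52 mm tall with its cap, about 22 g, standing upright among the other vials at the front left of the bench, at least 56 mm between centres; origin: centre of its underside, z up. To be moved. Gripped across its body 40 mm above its underside, the fingertips stay above the cups' rims.
- vial_black: glass vial with a black screw cap, 24 mm diameter, 52 mm tall with its cap, about 22 g, standing upright among the other vials at the front left of the bench, at least 56 mm between centres; origin: centre of its underside, z up. To be moved. Gripped across its body 40 mm above its underside, the fingertips stay above the cups' rims.
- vial_white: glass vial with a white screw cap, 24 mm diameter, 52 mm tall with its cap, about 22 g, standing upright among the other vials at the front left of the bench, at least 56 mm between centres; origin: centre of its underside, z up. To be moved. Gripped across its body 40 mm above its underside, the fingertips stay above the cups' rims.
- vial_blue: glass vial with a blue screw cap, 24 mm diameter, 52 mm tall with its cap, about 22 g, standing upright among the other vials at the front left of the bench, at least 56 mm between centres; origin: centre of its underside, z up. To be moved. Gripped across its body 40 mm above its underside, the fingertips stay above the cups' rims.
- vial_yellow: glass vial with a yellow screw cap, 24 mm diameter, 52 mm tall with its cap, about 22 g, standing upright among the other vials at the front left of the bench, at least 56 mm between centres; origin: centre of its underside, z up. There is no cup of this colour: it stays where it is.
- vial_green: glass vial with a green screw cap, 24 mm diameter, 52 mm tall with its cap, about 22 g, standing upright among the other vials at the front left of the bench, at least 56 mm between centres; origin: centre of its underside, z up. There is no cup of this colour: it stays where it is.
- cup_red: red cup, place of the red-capped vial: round, outside 46, inside 40, height 22 mm, inner floor 4 mm above its origin (centre of its underside, z up). One of four fixed on a grey disc (132 mm across, 6 mm thick), 36 mm from its centre, at 90 degrees; colours change places. Close the fingers along the line to the disc's centre or square to it, to clear the neighbours.
- cup_black: black cup, place of the black-capped vial: round, outside 46, inside 40, height 22 mm, inner floor 4 mm above its origin (centre of its underside, z up). One of four fixed on a grey disc (132 mm across, 6 mm thick), 36 mm from its centre, at 90 degrees; colours change places. Close the fingers along the line to the disc's centre or square to it, to clear the neighbours.
- cup_white: white cup, place of the white-capped vial: round, outside 46, inside 40, height 22 mm, inner floor 4 mm above its origin (centre of its underside, z up). One of four fixed on a grey disc (132 mm across, 6 mm thick), 36 mm from its centre, at 90 degrees; colours change places. Clear glass panels 0.65 m tall stand at y = -0.024 and 0.124 from x = 0.48 back: go round their front.
- cup_blue: blue cup, place of the blue-capped vial: round, outside 46, inside 40, height 22 mm, inner floor 4 mm above its origin (centre of its underside, z up). One of four fixed on a grey disc (132 mm across, 6 mm thick), 36 mm from its centre, at 90 degrees; colours change places. Clear glass panels 0.65 m tall stand at y = -0.024 and 0.124 from x = 0.48 back: go round their front.

How it is judged:
At the end, for the whole second after the job is handed in: The red-, black-, white- and blue-capped vials stand at rest on the floor of the cup of their own colour, upright within 0.15 rad, centre within 11 mm of the cup's; the yellow- and green-capped vials stand upright within 20 mm of where they started (horizontal distance between vial_red and cup_red below 0.011 m and z of vial_red in the frame of cup_red between 0.001 and 0.008 m and angle between each of vial_red, vial_black, vial_white, vial_blue, vial_yellow, vial_green's own z axis and vertical below 0.15 rad and linear speed of each of vial_red, vial_black, vial_white, vial_blue below 0.02 m/s and horizontal distance between vial_black and cup_black below 0.011 m and z of vial_black in the frame of cup_black between 0.001 and 0.008 m and horizontal distance between vial_white and cup_white below 0.011 m and z of vial_white in the frame of cup_white between 0.001 and 0.008 m and horizontal distance between vial_blue and cup_blue below 0.011 m and z of vial_blue in the frame of cup_blue between 0.001 and 0.008 m and distance of each of vial_yellow, vial_green from where it was at the start of the episode below 0.02 m); the robot touches nothing.
It fails at once if the yellow-capped vial is carried off or knocked over (distance of vial_yellow from where it was at the start of the episode above 0.03 m or angle between vial_yellow's own z axis and vertical above 0.6 rad).
It fails at once if the green-capped vial is carried off or knocked over (distance of vial_green from where it was at the start of the episode above 0.03 m or angle between vial_green's own z axis and vertical above 0.6 rad).
It also fails if it takes over 88 s, if anything falls off the work surface, if the arm or the gripper's body presses on something with over 40 N, if the wrist force passes 120 N, or if a joint passes its speed limit or range.

## Robot

A 6-joint arm with a two-finger parallel gripper is mounted at the origin on a cart in front of the work surface, level with it; the furniture and walls round the work are solid. World frame = base frame: x ahead of the robot, y to its left, z up, the work surface at z = 0. Lengths are in m, angles in rad, forces in N, time in s.
With the tool pointing down it reaches from about 0.375 to 0.9 m from the base axis. Payload 3.1 kg.
Tool frame: the origin (TCP) lies at the very end of the fingers, on their centre line; the grasp point (between the pads) lies 19 mm behind it; z points along the fingers, y is the line along which they close (so a half turn about z gives the same grasp; the last joint's range is limited). The gripper opens to 87 mm and grips with 3 to 60 N. Pads are 19 mm wide; open, the fingers measure 117 mm over their backs; the gripper's body (75 mm by 190 mm) begins 51 mm behind the grasp point.
Start: joints at [0.999, 0.527, 1.433, -0, 1.181, -0.178], TCP at [0.24, 0.577, 0.223] pointing down, gripper open.
Joint ranges: [-3.08, 3.08], [-0.75, 2.2], [0.22, 2.44], [-1.43, 4.57], [0, 2.65], [-2.85, 2.85]. Speed limits (rad/s): [2.79, 2.79, 3.14, 3.14, 3.14, 3.14].

## Interface

Orientations are given as a unit quaternion [x, y, z, w].
In Python, from rig import robot gives the robot as it stands. The module is installed in compiled form; this text tells all that it offers.
- The arm moves only by the tool play_rows, never from a script. Its argument "steps" is one flat list of numbers, 5 for each row, row after row: the opening, from -1 (shut) to 1 (fully open), then the shift along the tool's x, y, z as a fraction of full scale, then the turn about the tool's z as a fraction of full scale. In form: [claw, tx, ty, tz, twist, claw, tx, ty, tz, twist, ...]. A call has exactly 10 rows; each row shifts and turns the commanded pose from where the row before left it, along the tool's axes as they then stand; what a row does not reach is not made up. Full scale, the value 1, is 0.03 m for a shift and 0.1 rad for a turn. A row lasts 1/10 s, in which the tool goes at most 50 mm and 8.59 degrees, less where a joint would pass 70% of its speed; a pose out of reach is approached as far as the arm can. A call with a number of a shift or a turn outside -1 to 1 is refused whole. A call with a gripper value outside its range is refused whole. The fingers move at their own pace and stop on an object; "grip_force" is the grip in N (left out, the last holds). Time passes only in rows, so rows that do not move let the fingers close, or fill a call up. It gives the time, the measured TCP pose, the force, the opening and the grip force at its end, in the units of the state.
- robot.get_obs(): the state, without advancing time (a new reading comes with each control period).
- robot.camera(name): name is "scene" or "top"; returns a dict with "image" (420x560x3 uint8, red, green, blue), "mtx" (3x3 intrinsics, pixels), "rvec" (rotation vector, rad) and "tvec" (3), from world to camera coordinates, as OpenCV has them. Camera axes: x right, y down, z forward; pixel columns grow to the right and rows downward; lengths in m; the calibration is good to about 2 mm. A picture is of the moment at which its call begins. There is no depth.
- robot.hand_in(): hands the job in; it is judged then, once.
The state is a dict: "time": time; "q": joint angles; "joint_velocities": joint speeds; "joint_torque": joint torques, N m; "position": TCP position; "tool_rot": TCP orientation; "ft_force": force on the tool from outside, world axes, zero at the start; "moment": the same for the moment, N m; "grip_width": finger opening in m; "grip_force": force on a finger pad.
Only numpy, scipy, OpenCV 4.12 (cv2) and the standard library are available. Lean on these libraries where they do the work, as an engineer would, in place of code of your own. Each camera call takes 0.05 s, during which the arm holds its last target. There are 200 camera calls.

## Working session

There is one attempt and no reset: what is moved stays moved. The work goes in short steps, Python scripts to look and compute and a tool call to move; the robot and the scene stay as the last step left them, time stands still between calls to the robot, and variables do not carry over. Pictures are saved under pics/ and viewed, at most 14 in all, crops included, and the job is handed in when it is done.

Besides the shell and the picture viewer there is one more tool, called after "Request:" as name(argument=value, ...) on one line, values as JSON. play_rows: Moves the arm, as the interface text tells. Shift numbers are shares of 0.03 m and turn numbers shares of 0.1 rad, none past 1 either way. Its arguments: {"type":"object","properties":{"steps":{"type":"array"},"grip_force":{"type":"number"}},"required":["steps"]}

```bash
mkdir -p pics; python3 - <<'E'
from rig import robot
import cv2,pickle
print(robot.get_obs())
for n in("scene","top"):
    c=robot.camera(n);pickle.dump(c,open(f"pics/{n}0.pkl","wb"))
    cv2.imwrite(f"pics/{n}0.png",c["image"][:,:,::-1]);print(n,c["mtx"],c["rvec"],c["tvec"])
E
```

```text
{'time': 0.0, 'q': array([ 9.98514463e-01,  5.28451850e-01,  1.43394291e+00,  1.45774643e-05,
        1.18136217e+00, -1.78506506e-01]), 'joint_velocities': array([ 0.0019185 , -0.00011061, -0.00068863, -0.00011306,  0.00098307,
        0.00054283]), 'joint_torque': array([ 1.74672947e-03, -4.40044999e+01, -1.76593423e+01,  6.32582442e-02,
        5.82715985e-02, -1.79646613e-04]), 'position': array([0.23936147, 0.57654233, 0.22156751]), 'tool_rot': array([ 1.95620698e-01,  9.80679036e-01, -1.00430828e-03, -4.03024185e-04]), 'ft_force': array([-0.23865444, -0.81793851,  0.32178964]), 'moment': array([ 0.00262748, -0.01473102, -0.06597536]), 'grip_force': 0.0, 'grip_width': 0.08693007811238654}
scene [[479.16914187   0.         279.76056255]
 [  0.         479.16914187 210.52584   ]
 [  0.           0.           1.        ]] [ 0.86355506 -2.56959537  1.00473614] [0.23460456 0.44606973 0.47928512]
top [[531.64258204   0.         275.94852366]
 [  0.         531.64258204 210.84484881]
 [  0.           0.           1.        ]] [ 2.12875372 -2.13817851  0.12962884] [-0.2919764   0.53080678  0.82259329]
```

View pics/top0.png

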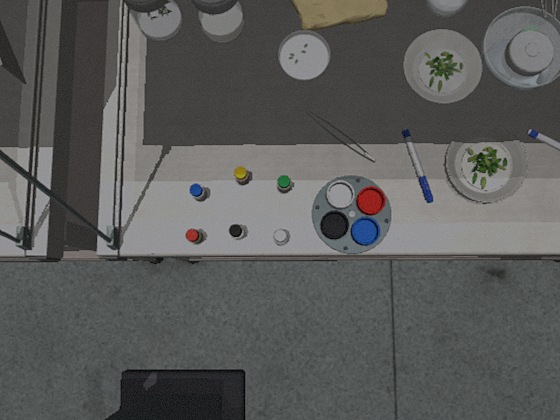

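View pics/scene0.png

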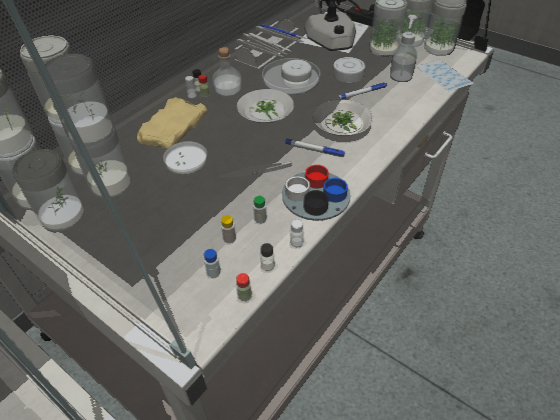

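The top view shows the vials: blue (196,191), yellow (240,174), green (284,182), red (193,236), black (236,231), white (281,237). The carrier is near (352,214), with cups white (340,194), red (371,201), black (334,225) and blue (365,232). Next I enlarge this area and measure it.

```bash
cat > h.py <<'E'
import numpy as np,cv2,pickle
def ray(c,uv,z):
    R=cv2.Rodrigues(np.array(c["rvec"]))[0];t=np.array(c["tvec"]).ravel()
    C=-R.T@t;p=cv2.undistortPoints(np.array([[uv]],float),c["mtx"],None).ravel()
    d=R.T@np.array([*p,1]);return C+d*(z-C[2])/d[2]
def proj(c,P): return cv2.projectPoints(np.array(P,float).reshape(-1,3),np.array(c["rvec"]),np.array(c["tvec"]),c["mtx"],None)[0].reshape(-1,2)
E
python3 - <<'E'
from h import *
c=pickle.load(open("pics/top0.pkl","rb"));s=pickle.load(open("pics/scene0.pkl","rb"))
for n,u in dict(blue=(196,191),yellow=(240,174),green=(284,182),red=(193,236),black=(236,231),white=(281,237)).items(): 
    P=ray(c,u,.052);print(n,P.round(4),proj(s,P).round())
for n,u in dict(disc=(352,214)).items(): P=ray(c,u,.006);print(n,P.round(4),proj(s,P))
for n,u in dict(w=(340,194),r=(371,201),k=(334,225),b=(365,232)).items(): P=ray(c,u,.028);print(n,P.round(4),proj(s,P).round())
print(proj(c,[[0,0,0],[.24,.577,.22],[.48,-.024,0],[.48,.124,0],[.48,.124,.65]]))
im=c["image"][150:270,170:410,::-1]
cv2.imwrite("pics/crop0.png",cv2.resize(im,None,fx=3.3,fy=3.3,interpolation=cv2.INTER_CUBIC))
R=cv2.Rodrigues(c["rvec"])[0];print(-R.T@c["tvec"])
E
```

```text
blue [ 0.5599 -0.1671  0.052 ] [[212. 253.]]
yellow [ 0.587  -0.2373  0.052 ] [[229. 219.]]
green [ 0.5734 -0.3077  0.052 ] [[261. 199.]]
red [ 0.4878 -0.1638  0.052 ] [[245. 277.]]
black [ 0.4953 -0.2317  0.052 ] [[269. 247.]]
white [ 0.4855 -0.3026  0.052 ] [[299. 223.]]
disc [ 0.5277 -0.42    0.006 ] [[316.94697084 192.50738542]]
w [ 0.5577 -0.3986  0.028 ] [[298. 184.]]
r [ 0.5458 -0.4486  0.028 ] [[318. 172.]]
k [ 0.5069 -0.3879  0.028 ] [[317. 199.]]
b [ 0.4952 -0.4375  0.028 ] [[337. 186.]]
[[  87.24398594  553.90562023]
 [-434.80852444  425.97854385]
 [ 115.53114321  244.10519715]
 [  28.39216842  244.51705543]
 [-635.44259784  130.56603651]]
[ 0.40410705 -0.31573352  0.88355849]
```

View pics/crop0.png

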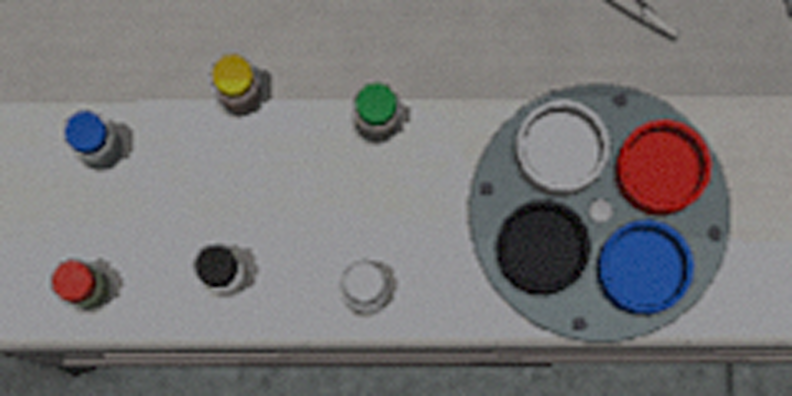

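Request:
play_rows(steps=[0.15, 0, 0, 0, -1, 0.15, 0, 0, 0, -1, 0.15, 0, 0, 0, -1, 0.15, 0, 0, 0, -1, 0.15, -0.32, -1, 0, 0, 0.15, -0.32, -1, 0, 0, 0.15, -0.32, -1, 0, 0, 0.15, -0.32, -1, 0, 0, 0.15, -0.32, -1, 0, 0, 0.15, -0.32, -1, 0, 0], grip_force=12)

```text
time: 1.1
position: [0.2985, 0.3961, 0.2223]
tool_rot: [-0.003, 1.0, -0.0, -0.0]
ft_force: [0.7, -0.6, 0.7]
grip_width: 0.0503
grip_force: 0.0
```

```bash
cat >> h.py <<'E'
def tbl():
    c=pickle.load(open("pics/top0.pkl","rb"));s=pickle.load(open("pics/scene0.pkl","rb"))
    f=lambda x,y:(170+(x+.5)/3.3-.5,150+(y+.5)/3.3-.5)
    T={}
    for n,u in dict(vblue=(86,132),vyellow=(233,75),vgreen=(376,104),vred=(74,281),vblack=(217,266),vwhite=(366,284)).items(): T[n]=ray(c,f(*u),.052)[:2]
    for n,u in dict(cwhite=(562,146),cred=(663,166),cblack=(543,247),cblue=(645,267)).items(): T[n]=ray(c,f(*u),.028)[:2]
    return T
def rem(xy,z,phi=None):
    from rig import robot
    from scipy.spatial.transform import Rotation as Ro
    o=robot.get_obs();M=Ro.from_quat(o["tool_rot"]).as_matrix()
    p=np.array([*xy,z]);ph=np.arctan2(M[1,1],M[0,1])
    print("t",round(o["time"],2),"pos",o["position"].round(4),"phi",ph.round(3),"units",(M.T@(p-o["position"])/.03).round(2),
      "twist",None if phi is None else ((ph-phi)/.1).round(2),"w",round(o["grip_width"],4),"F",round(o["grip_force"],1),o["ft_force"].round(1))
E
python3 - <<'E'
from h import *
T=tbl()
for k,v in T.items():print(k,v.round(4))
C=np.mean([T[k] for k in T if k[0]=="c"],0);print("C",C)
for k in T:
    if k[0]=="c":d=T[k]-C;print(k,np.hypot(*d).round(4),np.degrees(np.arctan2(d[1],d[0])).round(1))
rem((.393,.1),.22,.576)
E
```

```text
vblue [ 0.5621 -0.1666]
vyellow [ 0.5897 -0.2377]
vgreen [ 0.5748 -0.3071]
vred [ 0.4897 -0.1623]
vblack [ 0.4965 -0.2307]
vwhite [ 0.4875 -0.3019]
cwhite [ 0.5578 -0.3986]
cred [ 0.5475 -0.4479]
cblack [ 0.5077 -0.3883]
cblue [ 0.4976 -0.4378]
C [ 0.52764222 -0.41813737]
cwhite 0.036 32.9
cred 0.0358 -56.3
cblack 0.0359 123.8
cblue 0.0359 -146.9
t 1.1 pos [0.2985 0.3961 0.2223] phi 1.577 units [-3.09 -9.89  0.08] twist 10.01 w 0.0503 F 0.0 [ 0.7 -0.6  0.7]
```

Request:
play_rows(steps=[0.15, -0.31, -1, 0, 0, 0.15, -0.31, -1, 0, 0, 0.15, -0.31, -1, 0, 0, 0.15, -0.31, -1, 0, 0, 0.15, -0.31, -1, 0, 0, 0.15, -0.31, -1, 0, 0, 0.15, -0.31, -1, 0, 0, 0.15, -0.31, -1, 0, 0, 0.15, -0.31, -1, 0, 0, 0.15, -0.31, -1, 0, 0])

```text
time: 2.1
position: [0.3933, 0.0969, 0.2224]
tool_rot: [-0.003, 1.0, 0.0, -0.0]
ft_force: [0.7, -0.2, -0.1]
grip_width: 0.0499
grip_force: 0.0
```

Request:
play_rows(steps=[0.15, 0, -1, 0, 0, 0.15, 0, -1, 0, 0, 0.15, 0, -1, 0, 0, 0.15, 0, -1, 0, 0, 0.15, 0, -1, 0, 0, 0.15, 0, -1, 0, 0, 0.15, 0, -1, 0, 0, 0.15, 0, -1, 0, 0, 0.15, 0, -0.5, 0, 0, 0.15, 0, 0, 0, 0])

```text
time: 3.1
position: [0.3952, -0.1584, 0.2225]
tool_rot: [-0.002, 1.0, -0.0, 0.0]
ft_force: [-0.9, 0.2, 0.6]
grip_width: 0.05
grip_force: 0.0
```

Request:
play_rows(steps=[0.15, 0, 0, 0, 1, 0.15, 0, 0, 0, 1, 0.15, 0, 0, 0, 1, 0.15, 0, 0, 0, 1, 0.15, 0, 0, 0, 1, 0.15, 0, 0, 0, 1, 0.15, 0, 0, 0, 1, 0.15, 0, 0, 0, 1, 0.15, 0, 0, 0, 1, 0.15, 0, 0, 0, 1])

```text
time: 4.1
position: [0.3944, -0.1548, 0.2223]
tool_rot: [0.478, 0.878, 0.0, -0.001]
ft_force: [0.2, -0.7, -0.5]
grip_width: 0.05
grip_force: 0.0
```

```bash
python3 - <<'E'
from h import *
T=tbl();rem(T["vred"],.1,.58);rem(T["vred"],.021)
E
```

```text
t 4.1 pos [ 0.3944 -0.1548  0.2223] phi 0.574 units [-1.94  2.53  4.07] twist -0.06 w 0.05 F 0.0 [ 0.2 -0.7 -0.5]
t 4.1 pos [ 0.3944 -0.1548  0.2223] phi 0.574 units [-1.95  2.53  6.71] twist None w 0.05 F 0.0 [ 0.2 -0.7 -0.5]
```

Request:
play_rows(steps=[0.15, -0.4, 0.5, 0.6, 0, 0.15, -0.4, 0.5, 0.6, 0, 0.15, -0.4, 0.5, 0.6, 0, 0.15, -0.4, 0.5, 0.6, 0, 0.15, -0.35, 0.53, 0.6, 0, 0.15, 0, 0, 0.6, 0, 0.15, 0, 0, 0.5, 0, 0.15, 0, 0, 0, 0, 0.15, 0, 0, 0, 0, 0.15, 0, 0, 0, 0])

```text
time: 5.1
position: [0.4908, -0.1641, 0.1004]
tool_rot: [0.476, 0.879, 0.0, 0.001]
ft_force: [0.8, -0.3, 0.0]
grip_width: 0.05
grip_force: 0.0
```

```bash
python3 - <<'E'
from h import *
T=tbl();rem(T["vred"],.1,.58);rem(T["vred"],.021)
from rig import robot
c=robot.camera("top");cv2.imwrite("pics/t1.png",c["image"][:,:,::-1])
c=robot.camera("scene");cv2.imwrite("pics/s1.png",cv2.resize(c["image"][130:330,150:390,::-1],None,fx=3,fy=3,interpolation=cv2.INTER_CUBIC))
E
```

```text
t 5.1 pos [ 0.4908 -0.1641  0.1004] phi 0.578 units [0.07 0.   0.01] twist -0.02 w 0.05 F 0.0 [ 0.8 -0.3  0. ]
t 5.1 pos [ 0.4908 -0.1641  0.1004] phi 0.578 units [ 0.07 -0.    2.65] twist None w 0.05 F 0.0 [ 0.8 -0.3  0. ]
```

View pics/s1.png

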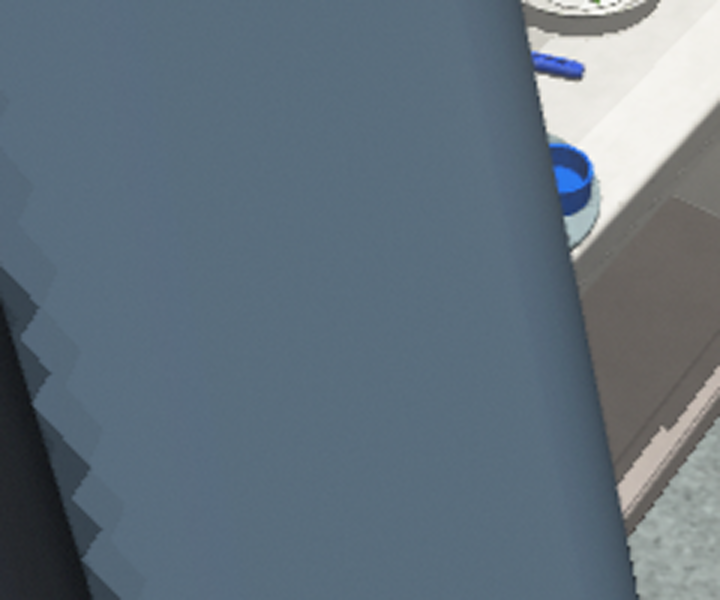

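The arm blocks the scene view; only the blue cup is visible, at the right edge. The pose agrees with the measured target, so I descend and grip.

Request:
play_rows(steps=[0.15, 0.07, 0, 0.7, 0, 0.15, 0, 0, 0.7, 0, 0.15, 0, 0, 0.7, 0, 0.15, 0, 0, 0.53, 0, 0.15, 0, 0, 0, 0, 0.15, 0, 0, 0, 0, -1, 0, 0, 0, 0, -1, 0, 0, 0, 0, -1, 0, 0, 0, 0, -1, 0, 0, 0, 0])

```text
time: 6.2
position: [0.4896, -0.1629, 0.0212]
tool_rot: [0.477, 0.879, -0.0, 0.0]
ft_force: [-0.4, -0.2, -0.4]
grip_width: 0.0257
grip_force: 0.1
```

Request:
play_rows(steps=[-1, 0, 0, 0, 0, -1, 0, 0, 0, 0, -1, 0, 0, -0.5, 0, -1, 0, 0, -0.7, 0, -1, 0, 0, -0.8, 0, -1, 0, 0, -0.65, 0, -1, 0, 0, 0, 0, -1, 0, 0, 0, 0, -1, 0, 0, 0, 0, -1, 0, 0, 0, 0])

```text
time: 7.2
position: [0.4885, -0.1623, 0.099]
tool_rot: [0.477, 0.879, 0.0, -0.001]
ft_force: [-0.2, 0.4, -0.1]
grip_width: 0.0234
grip_force: 11.9
```

```bash
python3 - <<'E'
from h import *
T=tbl();rem(T["cred"],.1,.58)
from rig import robot
c=robot.camera("top");cv2.imwrite("pics/t2.png",c["image"][:,:,::-1])
E
```

```text
t 7.2 pos [ 0.4885 -0.1623  0.099 ] phi 0.577 units [-9.05 -3.55 -0.05] twist -0.03 w 0.0234 F 11.9 [-0.2  0.4 -0.1]
```

View pics/t2.png

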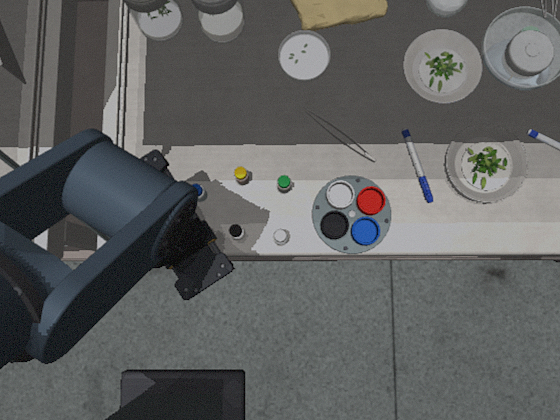

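The view shows yellow, green, black and white undisturbed, with blue partly under the arm. The red vial is held at 23.4 mm and 12 N, so I carry it to the red cup.

Request:
play_rows(steps=[-1, -0.5, -0.2, 0, 0, -1, -1, -0.4, 0, 0, -1, -1, -0.4, 0, 0, -1, -1, -0.4, 0, 0, -1, -1, -0.4, 0, 0, -1, -1, -0.4, 0, 0, -1, -1, -0.4, 0, 0, -1, -1, -0.4, 0, 0, -1, -1, -0.4, 0, 0, -1, -0.55, -0.15, 0, 0])

```text
time: 8.25
position: [0.5479, -0.4532, 0.0997]
tool_rot: [0.478, 0.879, -0.001, 0.001]
ft_force: [0.3, 0.4, 0.2]
grip_width: 0.023
grip_force: 11.9
```

Request:
play_rows(steps=[-1, 0, 0, 0, 0, -1, 0, 0, 0, 0, -1, 0, 0, 0, 0, -1, 0, 0, 0.5, 0, -1, 0, 0, 0.5, 0, -1, 0, 0, 0, 0, -1, 0, 0, 0, 0, -1, 0, 0, 0, 0, -1, 0, 0, 0, 0, -1, 0, 0, 0, 0])

```text
time: 9.25
position: [0.5484, -0.4487, 0.0708]
tool_rot: [0.477, 0.879, -0.0, 0.001]
ft_force: [0.5, -1.1, 0.0]
grip_width: 0.0231
grip_force: 11.9
```

```bash
python3 - <<'E'
from h import *
T=tbl();rem(T["cred"],.0315,.58)
E
```

```text
t 9.25 pos [ 0.5484 -0.4487  0.0708] phi 0.577 units [ 0.04 -0.01  1.31] twist -0.03 w 0.0231 F 11.9 [ 0.5 -1.1  0. ]
```

Request:
play_rows(steps=[-1, 0, 0, 0.45, 0, -1, 0, 0, 0.45, 0, -1, 0, 0, 0.3, 0, -1, 0, 0, 0.1, 0, -1, 0, 0, 0, 0, -1, 0, 0, 0, 0, 0.15, 0, 0, 0, 0, 0.15, 0, 0, 0, 0, 0.15, 0, 0, 0, 0, 0.15, 0, 0, 0, 0])

```text
time: 10.25
position: [0.5481, -0.4485, 0.031]
tool_rot: [0.477, 0.879, -0.0, -0.0]
ft_force: [-0.0, 0.3, 0.5]
grip_width: 0.0459
grip_force: 0.0
```

Request:
play_rows(steps=[0.15, 0, 0, 0, 0, 0.15, 0, 0, -0.5, 0, 0.15, 0, 0, -0.9, 0, 0.15, 0, 0, -0.9, 0, 0.15, 0.4, 0.1, 0, 0, 0.15, 1, 0.4, 0, 0, 0.15, 1, 0.4, 0, 0, 0.15, 1, 0.4, 0, 0, 0.15, 1, 0.4, 0, 0, 0.15, 1, 0.4, 0, 0])

```text
time: 11.25
position: [0.5127, -0.2775, 0.1015]
tool_rot: [0.477, 0.879, -0.0, 0.001]
ft_force: [-0.1, 0.9, 0.0]
grip_width: 0.0504
grip_force: 0.0
```

Request:
play_rows(steps=[0.15, 1, 0.4, 0, 0, 0.15, 0.6, 0.0, 0, 0, 0.15, 0, 0, 0, 0, 0.15, 0, 0, 0, 0, 0.15, 0, 0, 0, 0, 0.15, 0, 0, 0, 0, 0.15, 0, 0, 0, 0, 0.15, 0, 0, 0, 0, 0.15, 0, 0, 0, 0, 0.15, 0, 0, 0, 0])

```text
time: 12.25
position: [0.4964, -0.2316, 0.1001]
tool_rot: [0.477, 0.879, 0.0, -0.0]
ft_force: [-0.5, 0.4, -0.9]
grip_width: 0.05
grip_force: 0.0
```

```bash
python3 - <<'E'
from h import *
T=tbl();rem(T["vblack"],.021,.58)
from rig import robot
c=robot.camera("top");print(proj(c,[[*T["cred"],.062]]))
cv2.imwrite("pics/t3.png",cv2.resize(c["image"][140:280,160:420,::-1],None,fx=3,fy=3,interpolation=cv2.INTER_CUBIC))
E
```

```text
t 12.25 pos [ 0.4964 -0.2316  0.1001] phi 0.577 units [0.02 0.02 2.64] twist -0.03 w 0.05 F 0.0 [-0.5  0.4 -0.9]
[[373.83515133 196.33264003]]
```

View pics/t3.png

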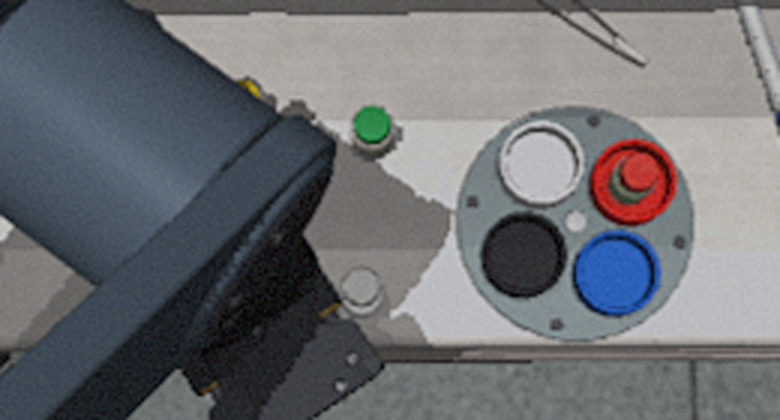

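The red vial stands in the red cup, its cap at (373,196) against a predicted (374,196). Next is the black vial.

Request:
play_rows(steps=[0.15, 0, 0, 0.7, 0, 0.15, 0, 0, 0.7, 0, 0.15, 0, 0, 0.7, 0, 0.15, 0, 0, 0.53, 0, 0.15, 0, 0, 0, 0, 0.15, 0, 0, 0, 0, -1, 0, 0, 0, 0, -1, 0, 0, 0, 0, -1, 0, 0, 0, 0, -1, 0, 0, 0, 0])

```text
time: 13.3
position: [0.4967, -0.2317, 0.0218]
tool_rot: [0.477, 0.879, -0.0, 0.001]
ft_force: [0.3, 0.0, -0.1]
grip_width: 0.0259
grip_force: 0.1
```

Request:
play_rows(steps=[-1, 0, 0, 0, 0, -1, 0, 0, 0, 0, -1, 0, 0, -0.5, 0, -1, 0, 0, -0.7, 0, -1, 0, 0, -0.8, 0, -1, 0, 0, -0.65, 0, -1, 0, 0, 0, 0, -1, -0.6, -0.35, 0, 0, -1, -0.9, -0.5, 0, 0, -1, -0.9, -0.5, 0, 0])

```text
time: 14.3
position: [0.5013, -0.3154, 0.0994]
tool_rot: [0.476, 0.879, 0.0, -0.001]
ft_force: [0.5, 0.2, -0.1]
grip_width: 0.0226
grip_force: 11.9
```

Request:
play_rows(steps=[-1, -0.9, -0.5, 0, 0, -1, -0.9, -0.5, 0, 0, -1, -0.4, -0.2, 0, 0, -1, 0, 0, 0, 0, -1, 0, 0, 0, 0, -1, 0, 0, 0.5, 0, -1, 0, 0, 0.5, 0, -1, 0, 0, 0, 0, -1, 0, 0, 0, 0, -1, 0, 0, 0, 0])

```text
time: 15.3
position: [0.5079, -0.3887, 0.0708]
tool_rot: [0.476, 0.879, -0.0, 0.0]
ft_force: [-0.5, -1.2, -0.6]
grip_width: 0.0228
grip_force: 11.9
```

```bash
python3 - <<'E'
from h import *
T=tbl();rem(T["cblack"],.0315,.58)
E
```

```text
t 15.3 pos [ 0.5079 -0.3887  0.0708] phi 0.578 units [0.02 0.   1.31] twist -0.02 w 0.0228 F 11.9 [-0.5 -1.2 -0.6]
```

Request:
play_rows(steps=[-1, 0, 0, 0.45, 0, -1, 0, 0, 0.45, 0, -1, 0, 0, 0.3, 0, -1, 0, 0, 0.1, 0, -1, 0, 0, 0, 0, -1, 0, 0, 0, 0, 0.15, 0, 0, 0, 0, 0.15, 0, 0, 0, 0, 0.15, 0, 0, 0, 0, 0.15, 0, 0, 0, 0])

```text
time: 16.3
position: [0.5076, -0.3889, 0.0318]
tool_rot: [0.477, 0.879, -0.0, 0.0]
ft_force: [-0.8, -0.2, 0.1]
grip_width: 0.0457
grip_force: 0.0
```

Request:
play_rows(steps=[0.15, 0, 0, 0, 0, 0.15, 0, 0, -0.5, 0, 0.15, 0, 0, -0.9, 0, 0.15, 0, 0, -0.9, 0, 0.15, 0.6, 0.2, 0, 0, 0.15, 0.8, 0.3, 0, 0, 0.15, 0.8, 0.3, 0, 0, 0.15, 0.58, 0.2, 0, 0, 0.15, 0, 0, 0, 0, 0.15, 0, 0, 0, 0])

```text
time: 17.3
position: [0.4881, -0.3034, 0.1018]
tool_rot: [0.476, 0.879, -0.0, 0.001]
ft_force: [0.9, -1.4, 0.1]
grip_width: 0.0501
grip_force: 0.0
```

```bash
python3 - <<'E'
from h import *
T=tbl();rem(T["vwhite"],.021,.58)
E
```

```text
t 17.3 pos [ 0.4881 -0.3034  0.1018] phi 0.578 units [0.06 0.01 2.69] twist -0.02 w 0.0501 F 0.0 [ 0.9 -1.4  0.1]
```

Request:
play_rows(steps=[0.15, 0.04, 0, 0.7, 0, 0.15, 0, 0, 0.7, 0, 0.15, 0, 0, 0.7, 0, 0.15, 0, 0, 0.57, 0, 0.15, 0, 0, 0, 0, 0.15, 0, 0, 0, 0, -1, 0, 0, 0, 0, -1, 0, 0, 0, 0, -1, 0, 0, 0, 0, -1, 0, 0, 0, 0])

```text
time: 18.3
position: [0.4869, -0.3018, 0.0213]
tool_rot: [0.477, 0.879, -0.0, 0.001]
ft_force: [-0.2, 0.4, 0.5]
grip_width: 0.0258
grip_force: 0.2
```

Request:
play_rows(steps=[-1, 0, 0, 0, 0, -1, 0, 0, 0, 0, -1, 0, 0, -0.5, 0, -1, 0, 0, -0.7, 0, -1, 0, 0, -0.8, 0, -1, 0, 0, -0.65, 0, -1, 0, 0, 0, 0, -1, -0.6, 0.1, 0, 0, -1, -0.9, 0.1, 0, 0, -1, -0.9, 0, 0, 0])

```text
time: 19.3
position: [0.5311, -0.3584, 0.0998]
tool_rot: [0.476, 0.879, 0.0, -0.001]
ft_force: [1.1, -0.2, -1.0]
grip_width: 0.0228
grip_force: 11.9
```

Request:
play_rows(steps=[-1, -0.9, 0, 0, 0, -1, -0.7, 0, 0, 0, -1, 0, 0, 0, 0, -1, 0, 0, 0, 0, -1, 0, 0, 0, 0, -1, 0, 0, 0.5, 0, -1, 0, 0, 0.5, 0, -1, 0, 0, 0, 0, -1, 0, 0, 0, 0, -1, 0, 0, 0, 0])

```text
time: 20.3
position: [0.5572, -0.399, 0.0701]
tool_rot: [0.477, 0.879, -0.0, 0.0]
ft_force: [-0.3, 0.6, 0.7]
grip_width: 0.0228
grip_force: 11.9
```

```bash
python3 - <<'E'
from h import *
T=tbl();rem(T["cwhite"],.0315,.58)
E
```

```text
t 20.3 pos [ 0.5572 -0.399   0.0701] phi 0.577 units [0.   0.02 1.29] twist -0.03 w 0.0228 F 11.9 [-0.3  0.6  0.7]
```

Request:
play_rows(steps=[-1, 0, 0, 0.45, 0, -1, 0, 0, 0.45, 0, -1, 0, 0, 0.3, 0, -1, 0, 0, 0.1, 0, -1, 0, 0, 0, 0, -1, 0, 0, 0, 0, 0.15, 0, 0, 0, 0, 0.15, 0, 0, 0, 0, 0.15, 0, 0, 0, 0, 0.15, 0, 0, 0, 0])

```text
time: 21.3
position: [0.5571, -0.399, 0.0311]
tool_rot: [0.477, 0.879, -0.0, -0.0]
ft_force: [-0.0, 0.6, -0.0]
grip_width: 0.046
grip_force: 0.0
```

Request:
play_rows(steps=[0.15, 0, 0, 0, 0, 0.15, 0, 0, -0.5, 0, 0.15, 0, 0, -0.9, 0, 0.15, 0, 0, -0.9, 0, 0.15, 0.5, 0.3, 0, 0, 0.15, 0.9, 0.6, 0, 0, 0.15, 0.9, 0.6, 0, 0, 0.15, 0.9, 0.6, 0, 0, 0.15, 0.9, 0.6, 0, 0, 0.15, 0.9, 0.6, 0, 0])

```text
time: 22.3
position: [0.5586, -0.2182, 0.1015]
tool_rot: [0.477, 0.879, -0.0, 0.001]
ft_force: [1.3, -0.2, 0.3]
grip_width: 0.0503
grip_force: 0.0
```

Request:
play_rows(steps=[0.15, 0.8, 0.6, 0, 0, 0.15, 0.6, 0.44, 0, 0, 0.15, 0, 0, 0, 0, 0.15, 0, 0, 0, 0, 0.15, 0, 0, 0, 0, 0.15, 0, 0, 0, 0, 0.15, 0, 0, 0, 0, 0.15, 0, 0, 0, 0, 0.15, 0, 0, 0, 0, 0.15, 0, 0, 0, 0])

```text
time: 23.3
position: [0.5614, -0.1671, 0.1001]
tool_rot: [0.477, 0.879, -0.0, -0.0]
ft_force: [-0.9, 0.8, -0.5]
grip_width: 0.0497
grip_force: 0.0
```

```bash
python3 - <<'E'
from h import *
T=tbl();rem(T["vblue"],.021,.58)
E
```

```text
t 23.3 pos [ 0.5614 -0.1671  0.1001] phi 0.577 units [0.   0.03 2.64] twist -0.03 w 0.0497 F 0.0 [-0.9  0.8 -0.5]
```

Request:
play_rows(steps=[0.15, 0, 0, 0.7, 0, 0.15, 0, 0, 0.7, 0, 0.15, 0, 0, 0.7, 0, 0.15, 0, 0, 0.53, 0, 0.15, 0, 0, 0, 0, 0.15, 0, 0, 0, 0, -1, 0, 0, 0, 0, -1, 0, 0, 0, 0, -1, 0, 0, 0, 0, -1, 0, 0, 0, 0])

```text
time: 24.3
position: [0.5618, -0.1671, 0.0218]
tool_rot: [0.477, 0.879, 0.0, 0.001]
ft_force: [0.5, 0.9, -0.8]
grip_width: 0.0259
grip_force: 0.1
```

Request:
play_rows(steps=[-1, 0, 0, 0, 0, -1, 0, 0, 0, 0, -1, 0, 0, -0.5, 0, -1, 0, 0, -0.7, 0, -1, 0, 0, -0.8, 0, -1, 0, 0, -0.65, 0, -1, 0, 0, 0, 0, -1, -0.4, -0.4, 0, 0, -1, -0.7, -0.7, 0, 0, -1, -0.7, -0.7, 0, 0])

```text
time: 25.3
position: [0.5445, -0.2426, 0.0995]
tool_rot: [0.476, 0.879, -0.0, -0.001]
ft_force: [1.0, -0.5, -0.1]
grip_width: 0.0238
grip_force: 12.0
```

Request:
play_rows(steps=[-1, -0.7, -0.7, 0, 0, -1, -0.7, -0.7, 0, 0, -1, -0.7, -0.7, 0, 0, -1, -0.7, -0.7, 0, 0, -1, -0.7, -0.7, 0, 0, -1, -0.7, -0.7, 0, 0, -1, -0.4, -0.7, 0, 0, -1, 0, 0, 0, 0, -1, 0, 0, 0, 0, -1, 0, 0, 0, 0])

```text
time: 26.3
position: [0.4971, -0.4365, 0.0997]
tool_rot: [0.477, 0.879, 0.001, -0.001]
ft_force: [0.2, 0.4, -0.3]
grip_width: 0.0237
grip_force: 12.0
```

```bash
python3 - <<'E'
from h import *
T=tbl();rem(T["cblue"],.0315,.58)
E
```

```text
t 26.3 pos [ 0.4971 -0.4365  0.0997] phi 0.577 units [-0.05 -0.01  2.27] twist -0.03 w 0.0237 F 12.0 [ 0.2  0.4 -0.3]
```

Request:
play_rows(steps=[-1, -0.05, 0, 0.5, 0, -1, 0, 0, 0.5, 0, -1, 0, 0, 0.5, 0, -1, 0, 0, 0.4, 0, -1, 0, 0, 0.25, 0, -1, 0, 0, 0.1, 0, -1, 0, 0, 0, 0, -1, 0, 0, 0, 0, 0.15, 0, 0, 0, 0, 0.15, 0, 0, 0, 0])

```text
time: 27.3
position: [0.4988, -0.4392, 0.0339]
tool_rot: [0.477, 0.879, -0.0, 0.001]
ft_force: [0.5, -0.3, -0.3]
grip_width: 0.0327
grip_force: 0.0
```

Request:
play_rows(steps=[0.15, 0, 0, 0, 0, 0.15, 0, 0, 0, 0, 0.15, 0, 0, 0, 0, 0.15, 0, 0, -0.5, 0, 0.15, 0, 0, -0.9, 0, 0.15, 0, 0, -0.9, 0, 0.15, 0, 0, -0.9, 0, 0.15, 0, 0, -0.9, 0, 0.15, 0.5, 0, 0, 0, 0.15, 0.9, 0, 0, 0])

```text
time: 28.3
position: [0.4771, -0.4058, 0.1591]
tool_rot: [0.477, 0.879, -0.001, 0.003]
ft_force: [0.2, 0.5, -0.7]
grip_width: 0.0503
grip_force: 0.0
```

Request:
play_rows(steps=[0.15, 0.9, 0, 0, 0, 0.15, 0.9, 0, 0, 0, 0.15, 0.9, 0, 0, 0, 0.15, 0.9, 0, 0, 0, 0.15, 0.5, 0, 0, 0, 0.15, 0, 0, 0, 0, 0.15, 0, 0, 0, 0, 0.15, 0, 0, 0, 0, 0.15, 0, 0, 0, 0, 0.15, 0, 0, 0, 0])

```text
time: 29.3
position: [0.409, -0.3012, 0.1562]
tool_rot: [0.477, 0.879, -0.0, 0.0]
ft_force: [-0.8, -0.2, -0.0]
grip_width: 0.0502
grip_force: 0.0
```

```bash
python3 - <<'E'
from h import *
from rig import robot
T=tbl();c=robot.camera("top")
for k in T: print(k,proj(c,[[*T[k],.062 if k[0]=="c" else .052]]).round(1))
cv2.imwrite("pics/t4.png",cv2.resize(c["image"][140:280,160:420,::-1],None,fx=3,fy=3,interpolation=cv2.INTER_CUBIC))
E
```

```text
vblue [[195.7 189.7]]
vyellow [[240.3 172.4]]
vgreen [[283.6 181.2]]
vred [[192.1 234.8]]
vblack [[235.4 230.3]]
vwhite [[280.6 235.7]]
cwhite [[342. 190.]]
cred [[373.8 196.3]]
cblack [[336.  221.9]]
cblue [[368.2 228.2]]
```

View pics/t4.png

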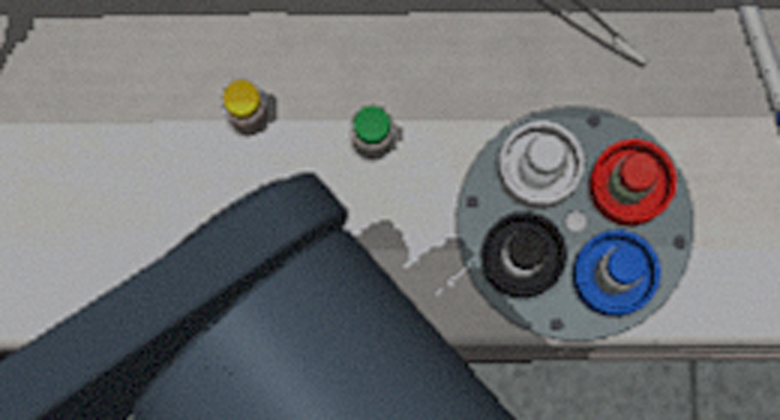

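All four vials stand in the cups of their own colour: white (342,191), red (373,196), black (336,223), blue (369,228). Each is within about 1 px of its predicted place. Yellow and green have not moved.

```bash
python3 -c "
from rig import robot
print(robot.hand_in())"
```

```text
the job is handed in; nothing more can be done
None
```

The red-, black-, white- and blue-capped vials stand in the cups of their own colour, yellow and green are where they started, and the gripper is open and clear; I handed the job in at about 29 s, and the hand-in returned no verdict.

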